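# Monthly trip test of the charging caddy's safety switch

## Task

Do the monthly test of the safety switch in the charging caddy on the coffee table: pull the power drawer all the way out by its handle, press the round test button so that the lever drops, then lift the lever back up until it stays up. Leave the drawer fully out, the button released and the clear lid shut, and do not disturb the tea glass or the dice cup.

Things in the scene. Friction and masses are not known exactly. Their poses are not given: they have to be found in the camera images.
- caddy: Wooden caddy, fixed, 200 deep (x) x 300 wide (y) x 193 mm high; origin: centre of its underside on the table; x points from its front (local x = -100, facing the robot's right, -y, within 25 degrees) to its back. Below, a bay open in front up to z = 129 holds the power drawer; above it the games tier, front at x = -100, z 129 to 188, stands too near the test button for an upright gripper.
- lid_edge (a point): Middle of the front edge, top face, of the clear acrylic lid (5 mm thick, hinged at the back of the caddy's upper tier, lying shut by its own weight): at caddy-local x = -120, z = 193 mm, so it overhangs the caddy's front by 20 mm. Stays shut in this task.
- drawer (a joint): Slide of the wooden power drawer, m: 0 shut, 0.130 fully out at its stop, along the caddy's -x. Starts 0 to 20 mm open. Friction about 2 N; stays where left. Front panel 296 wide, 12 thick, top at z = 71 mm; inner floor z = 18; side walls to z = 44 at local y = +-130. Carries the white safety-switch housing (top z = 80; extent given at lever_pivot).
- handle (a point): Centre of the drawer's steel pull bar: round bar 12 mm thick, 110 mm long along the caddy's y, 55 mm in front of the drawer's front panel face (49 mm clear gap behind it), centre 50 mm above the table; a leg at each end joins it to the panel. Axes as the caddy's; moves with the drawer.
- test_button (a joint): Travel of the test button, m: 0 = released, 0.006 = fully down against its stop. Springs back. Goes straight down; it takes about 3 N to trip the lever, about 3 mm down; press it fully down to be sure.
- button_top (a point): Centre of the top face of the round grey test button (32 mm diameter, 10 mm proud of the housing), 90 mm above the table. Axes as the caddy's; moves with drawer and button. With the drawer fully out it is 15 mm in front of the caddy's front: lean the tool 30 to 45 degrees, fingertips pointing down and to the caddy's back.
- reset_lever (a joint): Angle of the black lever, rad: 0 = up (on), 40 degrees above horizontal; 1.047 = dropped, 20 degrees below horizontal. A sprung toggle holds it up: released below about 0.18 it snaps fully up, beyond about 0.25 it drops. Starts up.
- lever_pivot (a point): Point on the lever's pivot axis (along the caddy's x), abreast of the middle of its crossbar, 70 mm above the table. The lever points to the caddy's +y side and swings in the y-z plane. From here the housing reaches 22 mm to +y, 23 mm to the drawer's front, 97 mm to its back, 93 mm to -y. Axes as the caddy's; moves with the drawer.
- lever_bar (a point): Middle of the free part of the lever's crossbar: round bar 12 mm thick, along the caddy's x, 70 mm from the pivot axis; free for 23 mm to the front and 25 mm to the back of this point, where the lever's 14 mm wide arm joins it. 115 mm above the table when up, 46 when dropped (then 22 clear above the drawer's floor). Lifting takes about 1 N. Turns with the lever.
- tea_glass: Loose empty waisted tea glass, 92 mm high, 58 mm across, 130 g, standing on a coaster on the table beyond the drawer's path; origin at the centre of its underside. Not to be disturbed.
- dice_cup: Loose grey silicone dice cup, open upward, 95 mm high, 84 mm across, on the table next to the tea glass; origin at the centre of its underside. Not to be disturbed.

How it is judged (in metres and radians):
On the way, in this order (a step that is already met when the one before it is completed fails the run):
1. the drawer is pulled fully out (over 120 mm) with the lever still up (value of joint drawer above 0.12 m and value of joint reset_lever below 0.1 rad), for 0.1 s.
2. the test button is pressed (over 2 mm) (value of joint test_button above 0.002 m).
3. the lever has dropped (over 0.9 rad) (value of joint reset_lever above 0.9 rad), for 0.1 s.
At the end, for the whole second after the job is handed in: The lever is back up (within 0.08 rad) and stays there, the button is released (within 1.5 mm), the drawer is still out (over 115 mm), the lid is shut (its front edge within 12 mm of where it was), and tea glass and dice cup stand upright within 20 mm of where they were (value of joint reset_lever below 0.08 rad and value of joint test_button below 0.0015 m and value of joint drawer above 0.115 m and distance of lid_edge from where it was at the start of the episode below 0.012 m and distance of each of tea_glass, dice_cup from where it was at the start of the episode below 0.02 m and angle between each of tea_glass, dice_cup's own z axis and vertical below 0.15 rad); the robot touches nothing.
It fails at once if the lid is pushed open (its front edge moved over 40 mm) (distance of lid_edge from where it was at the start of the episode above 0.04 m).
It fails at once if the tea glass is shoved over 30 mm or tipped (distance of tea_glass from where it was at the start of the episode above 0.03 m or angle between tea_glass's own z axis and vertical above 0.4 rad).
It fails at once if the dice cup is shoved over 30 mm or tipped (distance of dice_cup from where it was at the start of the episode above 0.03 m or angle between dice_cup's own z axis and vertical above 0.4 rad).
It also fails if it takes over 62 s, if anything falls off the work surface, if the arm or the gripper's body presses on something with over 40 N, if the wrist force passes 120 N, or if a joint passes its speed limit or range.

## Robot

A 6-joint arm with a two-finger parallel gripper is mounted at the origin on the work surface. World frame = base frame: x ahead of the robot, y to its left, z up, the work surface at z = 0. Lengths are in m, angles in degrees, forces in N, time in s.
With the tool pointing down it reaches from about 0.4 to 0.825 m from the base axis. Payload 7 kg.
Tool frame: the origin (TCP) lies on the centre line of the jaws, within the pads' length; the fingertips stand 14 mm ahead of it and the grasp point (between the pads) lies 5 mm behind it; z points along the fingers, y is the line along which they close (so a half turn about z gives the same grasp; the last joint's range is limited). The gripper opens to 88 mm and grips with 3 to 60 N. Pads are 19 mm wide; open, the fingers measure 130 mm over their backs; the gripper's body (78 mm by 193 mm) begins 47 mm behind the grasp point.
Start: joints at [82.741, 20.546, 0.682, 0, -70.136, -16.507], TCP at [0.272, 0.618, 0.241] pointing down, gripper open.
Joint ranges: [-176.03, 176.03], [-82.01, 121.73], [-58.28, 71.71], [-173.87, 95.51], [-174.79, -0.11], [-173.66, 173.66]. Speed limits (degrees/s): [136.94, 136.94, 172.46, 180, 180, 180].

## Interface

Orientations are given as [roll, pitch, yaw] about the fixed x, y, z axes, in that order (R = Rz(yaw) Ry(pitch) Rx(roll)).
In Python, from plant import r gives the robot as it stands.
- The arm moves only by the tool send_rows, never from a script. Its argument "steps" is a list of rows, each an object with "dp": the shift along the tool's x, y, z in mm, a list of three; "roll": the turn about the tool's z in rad; "jaw": the opening in per cent of the stroke, from 0 (shut) to 100 (fully open). In form: [{"dp": [tx, ty, tz], "roll": roll, "jaw": jaw}, ...]. A call has 1 to 5 rows; each row is the pose to reach, as a shift and turn from the pose commanded when the call began, along the tool's axes at that moment; what a row does not reach only later rows make up. A row lasts 1/8 s, in which the tool goes at most 62.5 mm and 10.7 degrees, less where a joint would pass 70% of its speed; a pose out of reach is approached as far as the arm can. A call with a gripper value outside its range is refused whole. The fingers move at their own pace and stop on an object; "newtons" is the grip in N (left out, the last holds). Time passes only in rows, so rows that repeat a pose let the fingers close. It gives the time, the measured TCP pose, the force, the opening and the grip force at its end, in the units of the state.
- r.get_state(): the state, without advancing time (a new reading comes with each control period).
- r.capture(name): name is "scene" or "top" or "wrist"; returns a dict with "image" (400x640x3 uint8, blue, green, red), "K" (3x3 intrinsics, pixels), "rvec" (rotation vector, rad) and "tvec" (3), from world to camera coordinates, as OpenCV has them. Camera axes: x right, y down, z forward; pixel columns grow to the right and rows downward; lengths in m; the calibration is good to about 2 mm. The wrist camera is an equidistant fisheye: a pixel r from the principal point sees the ray r / f radians off the axis. A picture is of the moment at which its call begins. There is no depth.
- r.close_job(): hands the job in; it is judged then, once.
The state is a dict: "time_s": time; "joints": joint angles; "qd": joint speeds; "joint_torque": joint torques, N m; "tcp_pos": TCP position; "eef_rot": TCP orientation; "contact_force": force on the tool from outside, world axes, zero at the start; "moment": the same for the moment, N m; "gripper_width": finger opening in m; "gripper_force": force on a finger pad.
Only numpy, scipy, OpenCV 4.12 (cv2) and the standard library are available. Lean on these libraries where they do the work, as an engineer would, in place of code of your own. Each camera call takes 0.05 s, during which the arm holds its last target. There are 200 camera calls.

## Working session

There is one attempt and no reset: what is moved stays moved. The work goes in short steps, Python scripts to look and compute and a tool call to move; the robot and the scene stay as the last step left them, time stands still between calls to the robot, and variables do not carry over. Pictures are saved under pics/ and viewed, at most 10 in all, crops included, and the job is handed in when it is done.

Besides the shell and the picture viewer there is one more tool, called after "Request:" by a JSON object that holds its "op" and its "data". send_rows: Moves the arm, as the interface text tells. Its arguments: {"type":"object","properties":{"steps":{"type":"array","items":{"type":"object","properties":{"dp":{"type":"array","items":{"type":"number"}},"roll":{"type":"number"},"jaw":{"type":"number"}}}},"newtons":{"type":"number"}},"required":["steps"]}

```bash
ls; mkdir -p pics
python3 - <<'E'
from plant import r
import cv2
print([a for a in dir(r) if a[0]!='_']); s=r.get_state(); print(s)
for n in ("scene","top"):
    c=r.capture(n); cv2.imwrite(f"pics/{n}0.png",c["image"]); print(n,c["K"],c["rvec"],c["tvec"])
E
```

```text
pics
['Unreachable', 'capture', 'close_job', 'get_state']
{'time_s': 0.0, 'joints': array([ 8.27401105e+01,  2.05922968e+01,  6.35476590e-01, -2.01439825e-02,
       -7.01355077e+01, -1.65067707e+01]), 'qd': array([-0.06346338, -0.01071519,  0.05708477, -0.06881785,  0.00012254,
       -0.06554082]), 'joint_torque': array([ 4.60474203e-04, -5.82712519e+01,  2.93043101e+01,  6.99726105e+00,
        6.83893843e-03, -1.48835288e-04]), 'tcp_pos': array([0.27187204, 0.61733603, 0.2396258 ]), 'eef_rot': array([ 1.79906096e+02, -8.07933797e-03, -2.37735137e+01]), 'contact_force': array([ 0.89342285,  1.476519  , -0.06672655]), 'moment': array([-0.00655956, -0.06916872,  0.03270928]), 'gripper_force': 0.0, 'gripper_width': 0.08760108734056597}
scene [[362.32554583   0.         321.35452957]
 [  0.         362.32554583 200.65901208]
 [  0.           0.           1.        ]] [ 1.64892775  2.40339034 -0.41405257] [ 0.22869869 -0.42792338  1.22576488]
top [[403.36632643   0.         314.42733092]
 [  0.         403.36632643 204.20576066]
 [  0.           0.           1.        ]] [ 2.20383244 -2.18342962  0.12906086] [-0.06256546  0.57671338  1.01264289]
```

View pics/scene0.png

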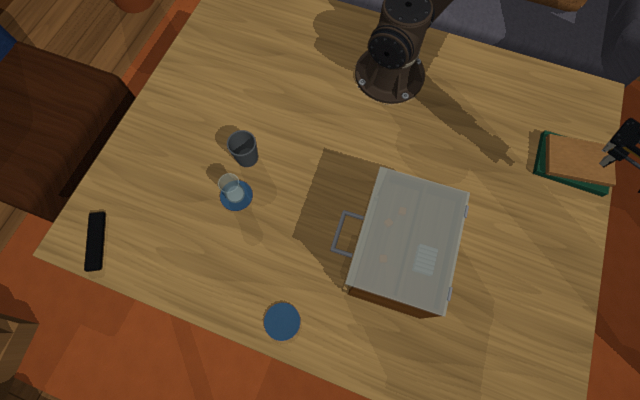

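View pics/top0.png

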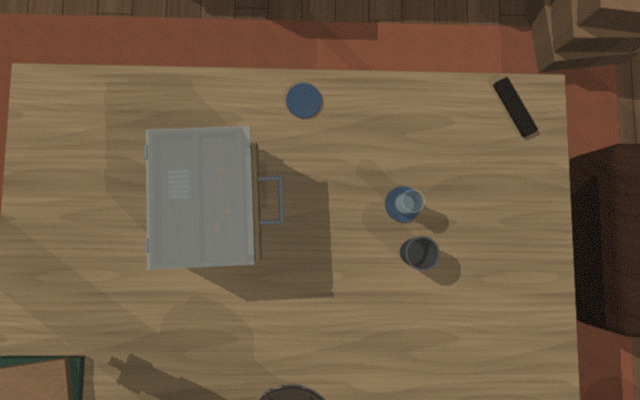

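The scene view shows the caddy's clear lid (380,170 to 445,315), its handle at (340,233), the glass on its coaster (235,192), and the cup (243,148). The top view shows the lid's front edge from (250,126) to (255,264), the handle bar at (283,200), the glass coaster at (404,204), the cup at (420,253), plus a black remote at (515,108) and a blue coaster at (304,101).

```bash
cat > h.py <<'E'
import numpy as np, cv2
def onplane(c,uv,z):
    R=cv2.Rodrigues(np.array(c["rvec"],float))[0]; t=np.array(c["tvec"],float).ravel()
    o=-R.T@t; d=R.T@np.linalg.inv(c["K"])@np.array([uv[0],uv[1],1.]); return o+d*(z-o[2])/d[2]
def proj(c,P):
    return cv2.projectPoints(np.array(P,float).reshape(-1,1,3),np.array(c["rvec"],float),np.array(c["tvec"],float),c["K"],None)[0].reshape(-1,2)
E
python3 - <<'E'
from plant import r
from h import *
c=r.capture("top"); s=r.capture("scene"); np.set_printoptions(precision=4,suppress=True)
for n,uv,z in [("lidFL",(249.5,126),.193),("lidFR",(255,265),.193),("lidBL",(147,129),.193),("lidBR",(149,269),.193),("h1",(281,178.5),.05),("h2",(283.5,222),.05),
 ("coasterglass",(404,204),.005),("cupbase",(417,254),.05),("rem1",(501,80),.01),("rem2",(530,135),.01),("bluecoaster",(304,101),.005),("cornTR",(566,73),0),("TL",(12,64),0)]:
    print(n,onplane(c,uv,z))
for n,uv,z in [("lidF1",(381,169),.193),("lidF2",(348,290),.193),("h1",(343,214),.05),("h2",(332,249),.05),("glass",(236,196),.005),("rem",(95,240),.01)]:
    print("S",n,onplane(s,uv,z))
im=cv2.resize(c["image"][100:290,130:300],None,fx=3.1,fy=3.1,interpolation=cv2.INTER_CUBIC); cv2.imwrite("pics/topcrop.png",cv2.convertScaleAbs(im,alpha=1.6))
E
```

```text
lidFL [0.7326 0.0913 0.193 ]
lidFR [0.4324 0.0732 0.193 ]
lidBL [0.7222 0.3115 0.193 ]
lidBR [0.4228 0.2946 0.193 ]
h1 [0.6393 0.0284 0.05  ]
h2 [0.5298 0.0205 0.05  ]
coasterglass [ 0.5821 -0.2948  0.005 ]
cupbase [ 0.4526 -0.3147  0.05  ]
rem1 [ 0.9237 -0.5637  0.01  ]
rem2 [ 0.7723 -0.6384  0.01  ]
bluecoaster [ 0.8563 -0.0277  0.005 ]
cornTR [ 0.9518 -0.7526  0.    ]
TL [0.9435 0.7463 0.    ]
S lidF1 [0.4409 0.0816 0.193 ]
S lidF2 [0.7451 0.1036 0.193 ]
S h1 [0.5386 0.0263 0.05  ]
S h2 [0.6418 0.0323 0.05  ]
S glass [ 0.5856 -0.2897  0.005 ]
S rem [ 0.8491 -0.5999  0.01  ]
```

View pics/topcrop.png

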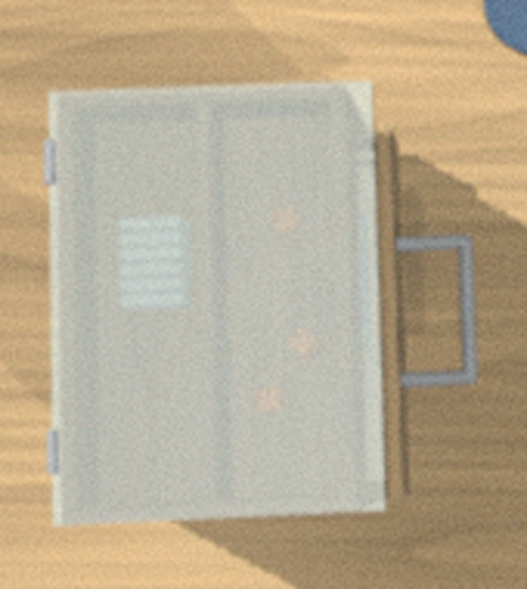

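The crop shows the lid, the drawer panel slightly open, and the pull bar clear of the lid edge. The caddy's yaw is about 93.5° and the handle is near (0.586, 0.026). The rows have no tilt, but the button needs the tool to lean. I'll check in free space what the arm does at the edge of its reach.

Request:
{"op": "send_rows", "data": {"steps": [{"dp": [0,-60,0],"roll": 0,"jaw": 0},{"dp": [0,-120,0],"roll": 0,"jaw": 0},{"dp": [0,-180,0],"roll": 0,"jaw": 0},{"dp": [0,-240,0],"roll": 0,"jaw": 0},{"dp": [0,-240,0],"roll": 0,"jaw": 0}]}}

```text
time_s: 0.82
tcp_pos: [0.3697, 0.8397, 0.2291]
eef_rot: [179.4, -0.1, -23.8]
contact_force: [0.0, -1.3, -2.8]
gripper_width: 0.0432
gripper_force: 0.0
```

Request:
{"op": "send_rows", "data": {"steps": [{"dp": [0,-60,0],"roll": 0,"jaw": 0},{"dp": [0,-120,0],"roll": 0,"jaw": 0},{"dp": [0,-120,0],"roll": 0,"jaw": 0},{"dp": [0,-120,0],"roll": 0,"jaw": 0},{"dp": [0,-120,0],"roll": 0,"jaw": 0}]}}

```text
time_s: 1.45
tcp_pos: [0.4053, 0.9203, 0.2345]
eef_rot: [-177.9, -0.2, -23.8]
contact_force: [0.4, 0.4, 1.1]
gripper_width: 0.0005
gripper_force: 0.0
```

Run:
```python
from plant import r
s=r.get_state(); print(s["joints"],s["tcp_pos"],s["eef_rot"])
```

```text
[ 77.4312553   59.83716872  71.70965082   0.56915017 -99.81779171
 -11.092523  ] [0.40534161 0.92033151 0.23453266] [-1.77876014e+02 -1.51244571e-01 -2.37711779e+01]
```

Request:
{"op": "send_rows", "data": {"steps": [{"dp": [0,-60,0],"roll": 0,"jaw": 0},{"dp": [0,-120,0],"roll": 0,"jaw": 0},{"dp": [0,-120,0],"roll": 0,"jaw": 0},{"dp": [0,-120,0],"roll": 0,"jaw": 0},{"dp": [0,-120,0],"roll": 0,"jaw": 0}]}}

```text
time_s: 2.08
tcp_pos: [0.419, 0.9513, 0.2023]
eef_rot: [-174.7, -0.5, -23.8]
contact_force: [0.2, 0.9, -0.3]
gripper_width: 0.0007
gripper_force: 0.0
```

Request:
{"op": "send_rows", "data": {"steps": [{"dp": [0,40,0],"roll": 0,"jaw": 0},{"dp": [0,40,0],"roll": 0,"jaw": 0},{"dp": [0,40,0],"roll": 0,"jaw": 0}]}}

```text
time_s: 2.45
tcp_pos: [0.4029, 0.9145, 0.2001]
eef_rot: [-174.6, -0.5, -23.8]
contact_force: [-0.4, 0.4, 1.5]
gripper_width: 0.0
gripper_force: 0.0
```

Request:
{"op": "send_rows", "data": {"steps": [{"dp": [-55,17,0],"roll": 0.18,"jaw": 0},{"dp": [-110,35,0],"roll": 0.36,"jaw": 0},{"dp": [-165,52,0],"roll": 0.54,"jaw": 0},{"dp": [-220,70,0],"roll": 0.72,"jaw": 0},{"dp": [-275,87,0],"roll": 0.9,"jaw": 0}]}}

```text
time_s: 3.08
tcp_pos: [0.1145, 0.9477, 0.1884]
eef_rot: [-176.3, 4.0, -75.6]
contact_force: [-0.2, 0.0, 0.5]
gripper_width: 0.0005
gripper_force: 0.0
```

Request:
{"op": "send_rows", "data": {"steps": [{"dp": [0,60,0],"roll": 0.09,"jaw": 0},{"dp": [0,120,0],"roll": 0.19,"jaw": 0},{"dp": [0,180,0],"roll": 0.19,"jaw": 0},{"dp": [0,180,0],"roll": 0.19,"jaw": 0}]}}

```text
time_s: 3.58
tcp_pos: [-0.0638, 0.9016, 0.1767]
eef_rot: [-177.1, 4.5, -85.8]
contact_force: [1.1, 0.1, -0.1]
gripper_width: 0.0008
gripper_force: 0.0
```

Request:
{"op": "send_rows", "data": {"steps": [{"dp": [-600,0,0],"roll": 0,"jaw": 0},{"dp": [-600,0,0],"roll": 0,"jaw": 0},{"dp": [-600,0,0],"roll": 0,"jaw": 0},{"dp": [-600,0,0],"roll": 0,"jaw": 0},{"dp": [-600,0,0],"roll": 0,"jaw": 0}]}}

```text
time_s: 4.2
tcp_pos: [-0.0667, 1.0698, 0.1582]
eef_rot: [-176.7, 7.7, -86.0]
contact_force: [1.0, -0.7, 2.1]
gripper_width: 0.0004
gripper_force: 0.0
```

Request:
{"op": "send_rows", "data": {"steps": [{"dp": [-600,0,0],"roll": 0,"jaw": 0},{"dp": [-600,0,0],"roll": 0,"jaw": 0},{"dp": [-600,0,0],"roll": 0,"jaw": 0},{"dp": [-600,0,0],"roll": 0,"jaw": 0},{"dp": [-600,0,0],"roll": 0,"jaw": 0}]}}

```text
time_s: 4.82
tcp_pos: [-0.0689, 1.1031, 0.1319]
eef_rot: [-176.4, 11.5, -85.7]
contact_force: [0.2, 0.2, -0.0]
gripper_width: 0.0006
gripper_force: 0.0
```

Run:
```python
from plant import r
s=r.get_state(); print(s["joints"],s["tcp_pos"],s["eef_rot"])
```

```text
[ 105.43770462   67.18338244   71.71322271    5.76905813  -83.97652443
 -101.58151536] [-0.06891239  1.10314089  0.13186857] [-176.40192266   11.47964444  -85.70645322]
```

Request:
{"op": "send_rows", "data": {"steps": [{"dp": [-600,0,-300],"roll": 0,"jaw": 0},{"dp": [-600,0,-300],"roll": 0,"jaw": 0},{"dp": [-600,0,-300],"roll": 0,"jaw": 0},{"dp": [-600,0,-300],"roll": 0,"jaw": 0},{"dp": [-600,0,-300],"roll": 0,"jaw": 0}]}}

```text
time_s: 5.45
tcp_pos: [-0.0747, 1.0972, 0.224]
eef_rot: [-176.0, 15.1, -85.5]
contact_force: [-0.2, 0.0, -0.3]
gripper_width: 0.0002
gripper_force: 0.0
```

Request:
{"op": "send_rows", "data": {"steps": [{"dp": [-600,0,-300],"roll": 0,"jaw": 0},{"dp": [-600,0,-300],"roll": 0,"jaw": 0},{"dp": [-600,0,-300],"roll": 0,"jaw": 0},{"dp": [-600,0,-300],"roll": 0,"jaw": 0},{"dp": [-600,0,-300],"roll": 0,"jaw": 0}]}}

```text
time_s: 6.08
tcp_pos: [-0.08, 1.0861, 0.3077]
eef_rot: [-175.6, 18.5, -85.2]
contact_force: [0.4, -0.4, -0.1]
gripper_width: 0.0003
gripper_force: 0.0
```

Request:
{"op": "send_rows", "data": {"steps": [{"dp": [-600,0,0],"roll": 0,"jaw": 0},{"dp": [-600,0,0],"roll": 0,"jaw": 0},{"dp": [-600,0,0],"roll": 0,"jaw": 0},{"dp": [-600,0,0],"roll": 0,"jaw": 0},{"dp": [-600,0,0],"roll": 0,"jaw": 0}]}}

```text
time_s: 6.7
tcp_pos: [-0.0813, 1.1184, 0.2928]
eef_rot: [-175.1, 22.1, -84.9]
contact_force: [0.1, -0.8, -0.8]
gripper_width: 0.0003
gripper_force: 0.0
```

Request:
{"op": "send_rows", "data": {"steps": [{"dp": [-600,0,0],"roll": 0,"jaw": 0},{"dp": [-600,0,0],"roll": 0,"jaw": 0},{"dp": [-600,0,0],"roll": 0,"jaw": 0},{"dp": [-600,0,0],"roll": 0,"jaw": 0},{"dp": [-600,0,0],"roll": 0,"jaw": 0}]}}

```text
time_s: 7.32
tcp_pos: [-0.0836, 1.1423, 0.2979]
eef_rot: [-174.7, 25.8, -84.5]
contact_force: [0.4, -0.3, -0.5]
gripper_width: 0.0002
gripper_force: 0.0
```

Request:
{"op": "send_rows", "data": {"steps": [{"dp": [-600,0,0],"roll": 0,"jaw": 0},{"dp": [-600,0,0],"roll": 0,"jaw": 0},{"dp": [-600,0,0],"roll": 0,"jaw": 0},{"dp": [-600,0,0],"roll": 0,"jaw": 0},{"dp": [-600,0,0],"roll": 0,"jaw": 0}]}}

```text
time_s: 7.95
tcp_pos: [-0.0866, 1.1599, 0.3167]
eef_rot: [-174.2, 29.4, -84.1]
contact_force: [0.4, 0.2, 0.0]
gripper_width: 0.0008
gripper_force: 0.0
```

Request:
{"op": "send_rows", "data": {"steps": [{"dp": [-600,0,0],"roll": 0,"jaw": 0},{"dp": [-600,0,0],"roll": 0,"jaw": 0},{"dp": [-600,0,0],"roll": 0,"jaw": 0},{"dp": [-600,0,0],"roll": 0,"jaw": 0},{"dp": [-600,0,0],"roll": 0,"jaw": 0}]}}

```text
time_s: 8.57
tcp_pos: [-0.0902, 1.1718, 0.3469]
eef_rot: [-173.6, 33.0, -83.7]
contact_force: [1.1, -0.2, -0.7]
gripper_width: 0.0007
gripper_force: 0.0
```

Request:
{"op": "send_rows", "data": {"steps": [{"dp": [-600,0,0],"roll": 0,"jaw": 0},{"dp": [-600,0,0],"roll": 0,"jaw": 0},{"dp": [-600,0,0],"roll": 0,"jaw": 0},{"dp": [-600,0,0],"roll": 0,"jaw": 0},{"dp": [-600,0,0],"roll": 0,"jaw": 0}]}}

```text
time_s: 9.2
tcp_pos: [-0.0942, 1.1783, 0.3865]
eef_rot: [-173.0, 36.6, -83.2]
contact_force: [-0.2, 0.1, 0.1]
gripper_width: 0.0007
gripper_force: 0.0
```

```bash
cat >> h.py <<'E'
from scipy.spatial.transform import Rotation as Ro
def Rt(s): return Ro.from_euler("xyz",s["eef_rot"],degrees=True).as_matrix()
def mm(s,target):
    "tool-frame shift in mm to bring TCP to world target"
    return np.round(1000*Rt(s).T@(np.array(target)-s["tcp_pos"]))
E
python3 - <<'E'
from plant import r
from h import *
np.set_printoptions(precision=3,suppress=True)
s=r.get_state(); print(s["joints"],s["tcp_pos"],s["eef_rot"]); print(Rt(s)); print(mm(s,[.55,-.1,.40]), mm(s,[.2,.7,.42]))
E
```

```text
[ 107.8     57.8     71.656   14.385  -69.493 -104.169] [-0.094  1.178  0.387] [-172.968   36.582  -83.163]
[[ 0.096 -0.994  0.051]
 [-0.797 -0.046  0.602]
 [-0.596 -0.098 -0.797]]
[1073. -583. -747.] [ 390. -274. -299.]
```

Request:
{"op": "send_rows", "data": {"steps": [{"dp": [45,-24,-31],"roll": 0,"jaw": 0},{"dp": [90,-48,-62],"roll": 0,"jaw": 0},{"dp": [135,-73,-94],"roll": 0,"jaw": 0},{"dp": [180,-98,-125],"roll": 0,"jaw": 0},{"dp": [225,-122,-156],"roll": 0,"jaw": 0}]}}

```text
time_s: 9.82
tcp_pos: [0.0258, 0.9401, 0.3889]
eef_rot: [-173.0, 36.6, -83.2]
contact_force: [-0.1, 0.9, 1.2]
gripper_width: 0.0006
gripper_force: 0.0
```

Request:
{"op": "send_rows", "data": {"steps": [{"dp": [45,-24,-31],"roll": 0,"jaw": 0},{"dp": [90,-48,-62],"roll": 0,"jaw": 0},{"dp": [135,-73,-94],"roll": 0,"jaw": 0},{"dp": [180,-98,-125],"roll": 0,"jaw": 0},{"dp": [225,-122,-156],"roll": 0,"jaw": 0}]}}

```text
time_s: 10.45
tcp_pos: [0.1603, 0.6726, 0.3909]
eef_rot: [-173.0, 36.6, -83.1]
contact_force: [0.6, -0.2, 0.8]
gripper_width: 0.0006
gripper_force: 0.0
```

Request:
{"op": "send_rows", "data": {"steps": [{"dp": [45,-24,-31],"roll": 0,"jaw": 0},{"dp": [90,-48,-62],"roll": 0,"jaw": 0},{"dp": [135,-73,-94],"roll": 0,"jaw": 0},{"dp": [180,-98,-125],"roll": 0,"jaw": 0},{"dp": [225,-122,-156],"roll": 0,"jaw": 0}]}}

```text
time_s: 11.08
tcp_pos: [0.2939, 0.4052, 0.3937]
eef_rot: [-172.9, 36.7, -83.0]
contact_force: [2.7, -0.0, 0.6]
gripper_width: 0.0006
gripper_force: 0.0
```

Run:
```python
from plant import r
from h import *
np.set_printoptions(precision=3,suppress=True)
s=r.get_state(); print(s["joints"],s["tcp_pos"],s["eef_rot"]);  print(mm(s,[.58,-.1,.38]))
```

```text
[ 68.104 -17.665 -23.098 -13.582 -49.312 -57.849] [0.294 0.405 0.394] [-172.865   36.708  -82.98 ]
[ 438. -259. -280.]
```

Request:
{"op": "send_rows", "data": {"steps": [{"dp": [44,-26,-28],"roll": 0,"jaw": 0},{"dp": [88,-52,-56],"roll": 0,"jaw": 0},{"dp": [132,-78,-84],"roll": 0,"jaw": 0},{"dp": [176,-104,-112],"roll": 0,"jaw": 0},{"dp": [220,-130,-140],"roll": 0,"jaw": 0}]}}

```text
time_s: 11.7
tcp_pos: [0.438, 0.1512, 0.387]
eef_rot: [-172.8, 36.6, -83.1]
contact_force: [1.2, 1.0, -0.6]
gripper_width: 0.0008
gripper_force: 0.0
```

Request:
{"op": "send_rows", "data": {"steps": [{"dp": [44,-26,-28],"roll": 0,"jaw": 0},{"dp": [88,-52,-56],"roll": 0,"jaw": 0},{"dp": [132,-78,-84],"roll": 0,"jaw": 0},{"dp": [176,-104,-112],"roll": 0,"jaw": 0},{"dp": [220,-130,-140],"roll": 0,"jaw": 0}]}}

```text
time_s: 12.32
tcp_pos: [0.5811, -0.1022, 0.3794]
eef_rot: [-172.9, 36.6, -83.1]
contact_force: [1.5, 0.5, 0.7]
gripper_width: 0.0002
gripper_force: 0.0
```

Run:
```python
from plant import r
from h import *
np.set_printoptions(precision=3,suppress=True)
s=r.get_state(); print(s["joints"],s["tcp_pos"],s["eef_rot"])
c=r.capture("wrist"); cv2.imwrite("pics/w1.png",c["image"]); print(c["K"])
c=r.capture("top"); cv2.imwrite("pics/t1.png",c["image"])
```

```text
[-16.007  15.807  16.614 -36.706 -97.316  17.83 ] [ 0.581 -0.102  0.379] [-172.91    36.578  -83.135]
[[309.707   0.    324.439]
 [  0.    309.707 198.482]
 [  0.      0.      1.   ]]
```

View pics/w1.png

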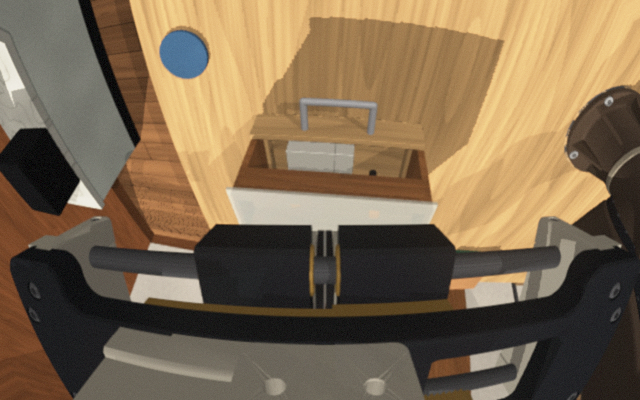

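The wrist view shows the handle bar from (303,101) to (376,105), the drawer panel behind it, and the white housing at about (320,156). The fisheye camera gives another reading of the handle.

```bash
cat >> h.py <<'E'
def fish(c,uv,z):
    n=cv2.fisheye.undistortPoints(np.array(uv,float).reshape(1,1,2),c["K"],np.zeros(4)).ravel()
    R=cv2.Rodrigues(np.array(c["rvec"],float))[0]; t=np.array(c["tvec"],float).ravel()
    o=-R.T@t; d=R.T@np.array([n[0],n[1],1.]); return o+d*(z-o[2])/d[2]
E
python3 - <<'E'
from plant import r
from h import *
np.set_printoptions(precision=3,suppress=True)
s=r.get_state(); c=r.capture("wrist")
for n,uv,z in [("h1",(303,101),.05),("h2",(376,105),.05),("lidL",(231,190),.193),("lidR",(437,205),.193),("panL",(249,137),.071),("panR",(427,150),.071),("houseFL",(288,143),.08),("houseFR",(355,148),.08)]: print(n,fish(c,uv,z))
ex=np.array([-.061,.998,0]); h=np.array([.586,.026,.05])
R=Rt(s); tip=h+ex*.021+np.array([0,0,-.020]); print(R); 
for up in (.1,0): print(mm(s, tip-R[:,2]*.014+np.array([0,0,up])))
E
```

```text
h1 [0.64  0.027 0.05 ]
h2 [0.528 0.021 0.05 ]
lidL [0.723 0.084 0.193]
lidR [0.437 0.071 0.193]
panL [0.729 0.092 0.071]
panR [0.433 0.082 0.071]
houseFL [0.661 0.091 0.08 ]
houseFR [0.552 0.088 0.08 ]
[[ 0.09  -0.995  0.05 ]
 [-0.798 -0.042  0.602]
 [-0.596 -0.094 -0.797]]
[ 26.  14. 273.]
[ 86.  24. 353.]
```

Run:
```python
from plant import r
from h import *
np.set_printoptions(precision=3,suppress=True)
s=r.get_state(); R=Rt(s)
ex=np.array([-.061,.998,0]); h=np.array([.584,.024,.05])
tip=h+ex*.034+np.array([0,0,-.015]); T=tip-R[:,2]*.014
print(mm(s,T+[0,0,.1]), mm(s,T),T, "pull100",1000*R.T@(-ex*.1))
```

```text
[ 16.  16. 275.] [ 76.  25. 355.] [0.581 0.049 0.046] pull100 [ 80.104  -1.797 -59.812]
```

Request:
{"op": "send_rows", "data": {"steps": [{"dp": [4,4,60],"roll": 0,"jaw": 0},{"dp": [8,8,120],"roll": 0,"jaw": 0},{"dp": [12,12,180],"roll": 0,"jaw": 0},{"dp": [14,14,240],"roll": 0,"jaw": 0},{"dp": [16,16,275],"roll": 0,"jaw": 0}]}}

```text
time_s: 13.1
tcp_pos: [0.5787, 0.0542, 0.1475]
eef_rot: [-173.0, 36.6, -83.1]
contact_force: [1.3, 0.3, 1.0]
gripper_width: 0.0007
gripper_force: 0.0
```

Request:
{"op": "send_rows", "data": {"steps": [{"dp": [15,2,20],"roll": 0,"jaw": 0},{"dp": [30,5,40],"roll": 0,"jaw": 0},{"dp": [45,7,60],"roll": 0,"jaw": 0},{"dp": [60,9,80],"roll": 0,"jaw": 0},{"dp": [60,9,80],"roll": 0,"jaw": 0}]}}

```text
time_s: 13.72
tcp_pos: [0.5806, 0.0513, 0.0474]
eef_rot: [-173.1, 36.6, -83.3]
contact_force: [0.1, 0.1, 0.0]
gripper_width: 0.0006
gripper_force: 0.0
```

Request:
{"op": "send_rows", "data": {"steps": [{"dp": [12,0,-9],"roll": 0,"jaw": 0},{"dp": [28,0,-21],"roll": 0,"jaw": 0},{"dp": [44,0,-33],"roll": 0,"jaw": 0},{"dp": [62,-1,-46],"roll": 0,"jaw": 0},{"dp": [80,-2,-60],"roll": 0,"jaw": 0}]}}

```text
time_s: 14.35
tcp_pos: [0.587, -0.0497, 0.0495]
eef_rot: [-173.0, 36.6, -83.2]
contact_force: [-2.7, 3.5, 4.4]
gripper_width: 0.0006
gripper_force: 2.7
```

Request:
{"op": "send_rows", "data": {"steps": [{"dp": [8,0,-6],"roll": 0,"jaw": 0},{"dp": [12,0,-9],"roll": 0,"jaw": 0},{"dp": [16,0,-12],"roll": 0,"jaw": 0},{"dp": [20,0,-15],"roll": 0,"jaw": 0},{"dp": [20,0,-15],"roll": 0,"jaw": 0}]}}

```text
time_s: 14.98
tcp_pos: [0.5886, -0.0706, 0.049]
eef_rot: [-173.0, 36.8, -83.1]
contact_force: [-1.6, 9.5, 3.5]
gripper_width: 0.0
gripper_force: 4.9
```

Request:
{"op": "send_rows", "data": {"steps": [{"dp": [6,0,-4],"roll": 0,"jaw": 0},{"dp": [6,0,-4],"roll": 0,"jaw": 0}]}}

```text
time_s: 15.22
tcp_pos: [0.5885, -0.0713, 0.0493]
eef_rot: [-173.1, 37.4, -83.1]
contact_force: [1.5, 32.7, 4.4]
gripper_width: 0.0003
gripper_force: 14.0
```

Request:
{"op": "send_rows", "data": {"steps": [{"dp": [-12,0,9],"roll": 0,"jaw": 0},{"dp": [-45,-4,-30],"roll": 0,"jaw": 0},{"dp": [-75,-8,-70],"roll": 0,"jaw": 0},{"dp": [-90,-12,-120],"roll": 0,"jaw": 0},{"dp": [-90,-15,-180],"roll": 0,"jaw": 0}]}}

```text
time_s: 15.85
tcp_pos: [0.5866, -0.1162, 0.2491]
eef_rot: [-172.8, 36.5, -83.0]
contact_force: [1.6, -0.6, -0.3]
gripper_width: 0.0006
gripper_force: 0.0
```

Request:
{"op": "send_rows", "data": {"steps": [{"dp": [30,0,-60],"roll": 0,"jaw": 0},{"dp": [60,0,-100],"roll": 0,"jaw": 0},{"dp": [60,0,-100],"roll": 0,"jaw": 0},{"dp": [60,0,-100],"roll": 0,"jaw": 0}]}}

```text
time_s: 16.35
tcp_pos: [0.5871, -0.2245, 0.2903]
eef_rot: [-173.0, 36.6, -83.2]
contact_force: [0.2, -0.4, -0.7]
gripper_width: 0.0001
gripper_force: 0.0
```

Run:
```python
from plant import r
from h import *
s=r.get_state(); print(s["tcp_pos"])
c=r.capture("wrist"); cv2.imwrite("pics/w2.png",c["image"])
c=r.capture("top"); cv2.imwrite("pics/t2.png",cv2.resize(c["image"][90:290,130:380],None,fx=3,fy=3,interpolation=cv2.INTER_CUBIC))
```

```text
[ 0.58708249 -0.22453557  0.290277  ]
```

View pics/w2.png

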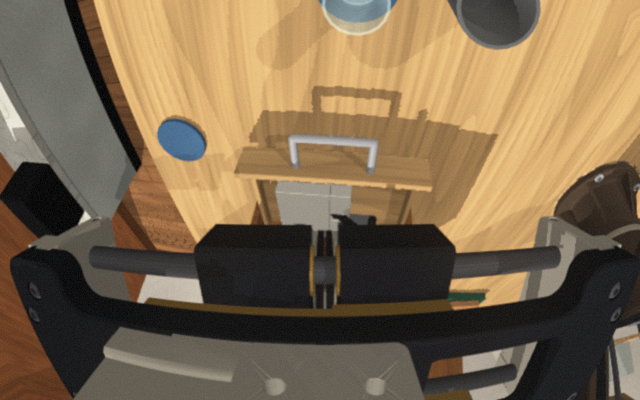

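View pics/t2.png

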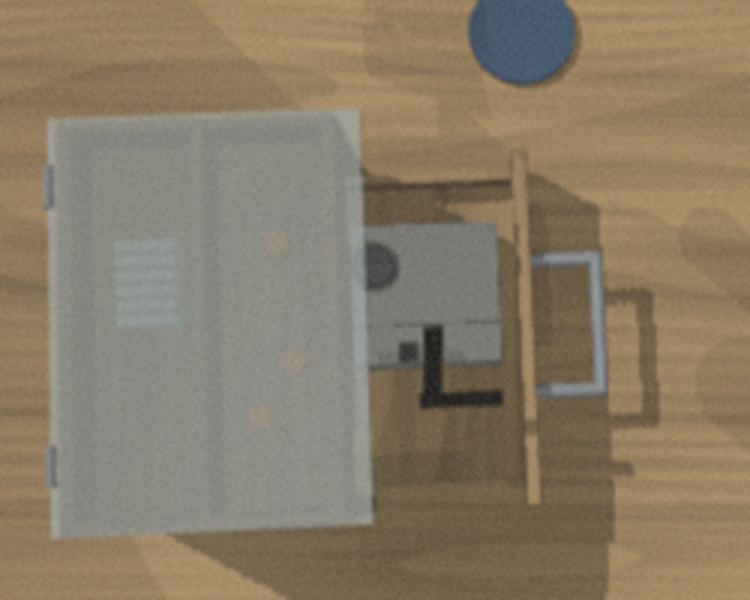

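The wrist view shows the drawer out with the glass and cup untouched. In the top crop the button is at (375,265), the lever's free bar spans (441..502, 398) and is still up, the housing's front edge is at x = 500, and the handle is at (600,322).

Run:
```python
from plant import r
from h import *
np.set_printoptions(precision=4,suppress=True)
c=r.capture("top"); s=r.get_state(); R=Rt(s)
ex=np.array([-.061,.998,0]); ey=np.array([-.998,-.061,0]); ez=np.array([0,0,1.])
P=lambda u,v,z: onplane(c,(u/3+130,v/3+90),z)
h=P(599,322,.05); b=P(376,266,.09); L=P(471,398,.115); p1=P(498,364,.08); p2=P(496,222,.08); lf=(P(359,110,.193)+P(372,523,.193))/2
pr=lambda n,q: print(n,q,"rel handle cad",1000*(q-h)@ex,1000*(q-h)@ey)
for n,q in dict(h=h,b=b,L=L,p1=p1,p2=p2,lid=lf).items(): pr(n,q)
```

```text
h [ 0.593  -0.0947  0.05  ] rel handle cad 0.0 0.0
b [0.6321 0.0881 0.09  ] rel handle cad 180.0331183785979 -50.2232508729718
L [0.5257 0.0095 0.115 ] rel handle cad 108.05382348177447 60.79642485469208
p1 [ 0.5548 -0.0108  0.08  ] rel handle cad 86.08340107970743 33.00689009880706
p2 [ 0.6712 -0.0077  0.08  ] rel handle cad 81.97953187687123 -83.3437995569197
lid [0.5825 0.0831 0.193 ] rel handle cad 178.0714109496467 -0.36627270629852293
```

Run:
```python
from plant import r
from h import *
np.set_printoptions(precision=3,suppress=True)
s=r.get_state(); R=Rt(s)
ex=np.array([-.061,.998,0]); ey=np.array([-.998,-.061,0]); ez=np.array([0,0,1.])
C=np.array([.6324,.089,.09])-.005*ex-.0095*ey
T=C-R[:,0]*.0095-R[:,2]*.014
print(T, mm(s,T+.015*ez-.1*R[:,2]), mm(s,T+.015*ez), "down10",1000*R.T@(-.01*ez), "back10", 1000*R.T@(.01*ex),"y10",1000*R.T@(.01*ey))
```

```text
[0.641 0.084 0.107] [-139.  -51.  222.] [-139.  -51.  322.] down10 [5.961 0.981 7.969] back10 [-8.014  0.141  5.978] y10 [-0.474  9.949 -0.87 ]
```

Request:
{"op": "send_rows", "data": {"steps": [{"dp": [-28,-10,44],"roll": 0,"jaw": 0},{"dp": [-56,-20,89],"roll": 0,"jaw": 0},{"dp": [-84,-30,133],"roll": 0,"jaw": 0},{"dp": [-112,-40,178],"roll": 0,"jaw": 0},{"dp": [-139,-51,222],"roll": 0,"jaw": 0}]}}

```text
time_s: 17.12
tcp_pos: [0.6356, 0.0252, 0.2016]
eef_rot: [-172.9, 36.6, -83.1]
contact_force: [0.6, -0.4, 0.5]
gripper_width: 0.0006
gripper_force: 0.0
```

Request:
{"op": "send_rows", "data": {"steps": [{"dp": [0,0,25],"roll": 0,"jaw": 0},{"dp": [0,0,50],"roll": 0,"jaw": 0},{"dp": [0,0,75],"roll": 0,"jaw": 0},{"dp": [0,0,100],"roll": 0,"jaw": 0},{"dp": [0,0,100],"roll": 0,"jaw": 0}]}}

```text
time_s: 17.75
tcp_pos: [0.6394, 0.0845, 0.1206]
eef_rot: [-173.2, 36.6, -83.2]
contact_force: [0.3, -0.9, 0.3]
gripper_width: 0.0002
gripper_force: 0.0
```

Run:
```python
from plant import r
from h import *
s=r.get_state(); print(s["tcp_pos"],s["contact_force"],mm(s,[.641,.084,.107]))
c=r.capture("scene"); cv2.imwrite("pics/s3.png",cv2.resize(c["image"][120:340,230:500],None,fx=2.7,fy=2.7,interpolation=cv2.INTER_CUBIC))
```

```text
[0.6394348  0.08452122 0.12063735] [ 0.25916617 -0.91936827  0.28983983] [ 9. -0. 11.]
```

View pics/s3.png

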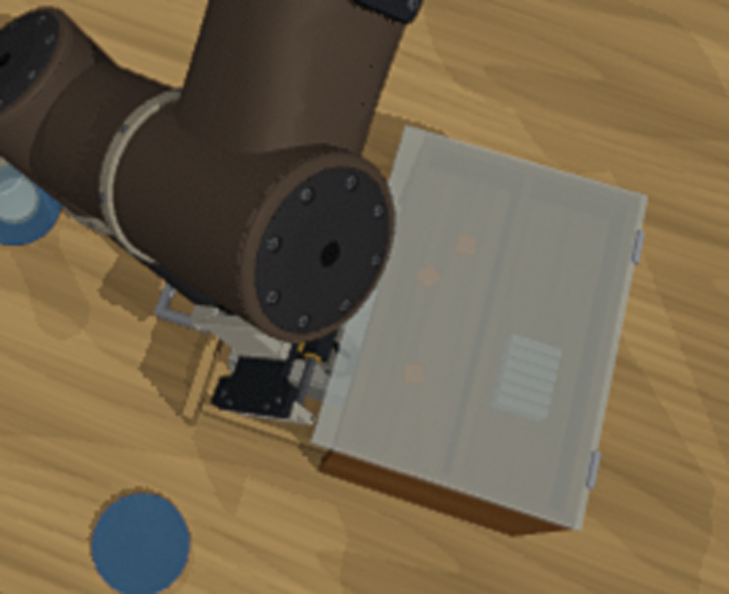

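The scene crop shows the gripper in front of the lid (edge from about (405,130) to (320,445)), with the lid still shut and the fingers over the housing. Pressing down now.

Request:
{"op": "send_rows", "data": {"steps": [{"dp": [6,1,8],"roll": 0,"jaw": 0},{"dp": [8,1,11],"roll": 0,"jaw": 0},{"dp": [10,2,13],"roll": 0,"jaw": 0},{"dp": [11,2,15],"roll": 0,"jaw": 0},{"dp": [11,2,15],"roll": 0,"jaw": 0}]}}

```text
time_s: 18.42
tcp_pos: [0.641, 0.0826, 0.1039]
eef_rot: [-172.9, 36.6, -83.1]
contact_force: [0.1, -1.5, 1.6]
gripper_width: 0.0003
gripper_force: 0.8
```

Request:
{"op": "send_rows", "data": {"steps": [{"dp": [2,0,2],"roll": 0,"jaw": 0},{"dp": [3,0,4],"roll": 0,"jaw": 0},{"dp": [3,0,4],"roll": 0,"jaw": 0}]}}

```text
time_s: 18.8
tcp_pos: [0.6412, 0.0831, 0.1002]
eef_rot: [-172.9, 36.6, -83.0]
contact_force: [-3.6, -1.4, 13.0]
gripper_width: 0.0005
gripper_force: 6.4
```

Request:
{"op": "send_rows", "data": {"steps": [{"dp": [-12,-2,-16],"roll": 0,"jaw": 0},{"dp": [-12,-2,-60],"roll": 0,"jaw": 0},{"dp": [-12,-2,-120],"roll": 0,"jaw": 0},{"dp": [0,0,-180],"roll": 0,"jaw": 0},{"dp": [30,0,-230],"roll": 0,"jaw": 0}]}}

```text
time_s: 19.42
tcp_pos: [0.6324, -0.0806, 0.2678]
eef_rot: [-172.7, 36.5, -82.9]
contact_force: [1.4, 0.6, -0.3]
gripper_width: 0.0002
gripper_force: 0.0
```

Request:
{"op": "send_rows", "data": {"steps": [{"dp": [40,20,-40],"roll": 0,"jaw": 0},{"dp": [80,40,-80],"roll": 0,"jaw": 0},{"dp": [80,40,-80],"roll": 0,"jaw": 0}]}}

```text
time_s: 19.8
tcp_pos: [0.595, -0.1976, 0.2763]
eef_rot: [-173.0, 36.5, -83.5]
contact_force: [0.5, -0.0, 0.3]
gripper_width: 0.0005
gripper_force: 0.0
```

Run:
```python
from plant import r
from h import *
s=r.get_state(); print(s["tcp_pos"],s["eef_rot"])
c=r.capture("top"); cv2.imwrite("pics/t4.png",cv2.resize(c["image"][90:290,130:380],None,fx=3,fy=3,interpolation=cv2.INTER_CUBIC))
```

```text
[ 0.59495199 -0.19761871  0.27631722] [-173.02264484   36.48460707  -83.47566383]
```

View pics/t4.png

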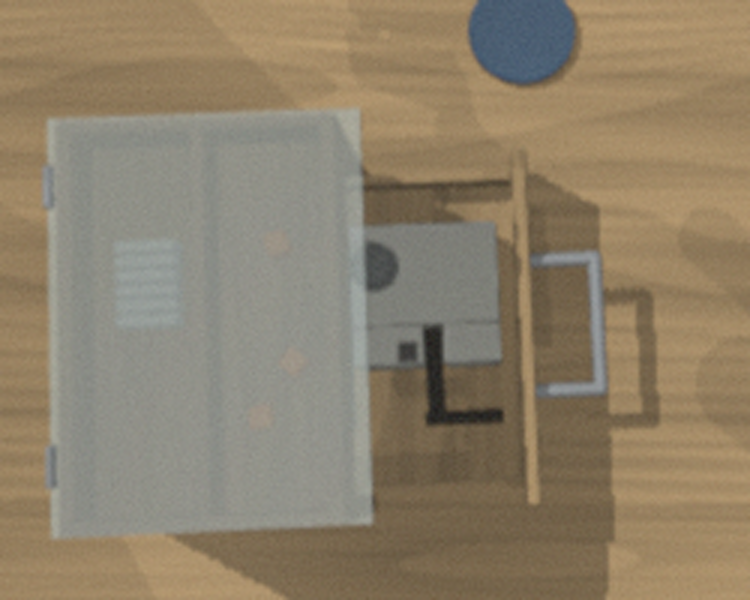

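The crop shows the lever dropped, with its bar now at (445..502, 417). The button, lid and drawer are unchanged. Next I'll grip the bar and lift it along its arc.

Run:
```python
from plant import r
from h import *
np.set_printoptions(precision=4,suppress=True)
c=r.capture("top"); s=r.get_state(); R=Rt(s)
ex=np.array([-.061,.998,0]); ey=np.array([-.998,-.061,0]); ez=np.array([0,0,1.])
h=np.array([.593,-.0947,.05])
P=onplane(c,(474/3+130,417/3+90),.048); print(P,1000*(P-h)@ex,1000*(P-h)@ey)
Q=h+.112*ex+.075*ey; Q[2]=.046
T=Q-.008*R[:,2]; print("T",T, mm(s,T+.1*ez), mm(s,T))
off=lambda a:np.array([70*np.cos(np.radians(a)),70*np.sin(np.radians(a))])
for a in (-5,10,20,30,40,42): d=off(a)-off(-20); print(a,R.T@(d[0]*ey+d[1]*ez))
```

```text
[0.5125 0.0091 0.048 ] 108.52240504096348 74.0413077980446
T [0.5109 0.0077 0.0524] [-95.  88. 216.] [-35.  98. 295.]
-5 [-10.8121   2.1818 -14.5691]
10 [-21.6572  -0.4052 -29.0474]
20 [-28.539   -4.7052 -38.1595]
30 [-34.897  -10.9222 -46.5143]
40 [-40.5377 -18.8672 -53.858 ]
42 [-41.5643 -20.6432 -55.1851]
```

Request:
{"op": "send_rows", "data": {"steps": [{"dp": [-19,18,43],"roll": 0,"jaw": 39},{"dp": [-38,36,86],"roll": 0,"jaw": 39},{"dp": [-57,54,129],"roll": 0,"jaw": 39},{"dp": [-76,72,172],"roll": 0,"jaw": 39},{"dp": [-95,88,216],"roll": 0,"jaw": 39}]}}

```text
time_s: 20.52
tcp_pos: [0.5097, 0.011, 0.1516]
eef_rot: [-172.9, 36.6, -83.0]
contact_force: [-0.2, 0.3, 0.0]
gripper_width: 0.0338
gripper_force: 0.0
```

Request:
{"op": "send_rows", "data": {"newtons": 8, "steps": [{"dp": [0,0,0],"roll": 0,"jaw": 39},{"dp": [18,3,24],"roll": 0,"jaw": 39},{"dp": [33,5,43],"roll": 0,"jaw": 39},{"dp": [44,7,58],"roll": 0,"jaw": 39},{"dp": [44,7,58],"roll": 0,"jaw": 39}]}}

```text
time_s: 21.15
tcp_pos: [0.5103, 0.0083, 0.0777]
eef_rot: [-173.1, 36.6, -83.2]
contact_force: [-0.1, 0.2, -0.7]
gripper_width: 0.0342
gripper_force: 0.0
```

Run:
```python
from plant import r
from h import *
s=r.get_state(); print(s["tcp_pos"],s["contact_force"],s["gripper_width"],mm(s,[.5109,.0077,.0524]))
c=r.capture("wrist"); cv2.imwrite("pics/w5.png",cv2.resize(c["image"][120:260,180:480],None,fx=2.6,fy=2.6))
```

```text
[0.51034841 0.00831034 0.07770089] [-0.08784342  0.17117435 -0.71786809] 0.03415590189220397 [16.  2. 20.]
```

View pics/w5.png

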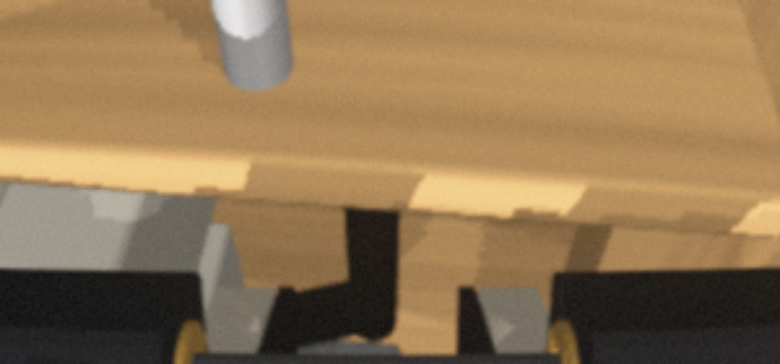

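The wrist crop shows the bar at (372,260), midway between the fingers (inner faces at about 200 and 550). Next: descend the rest of the way and close.

Request:
{"op": "send_rows", "data": {"newtons": 8, "steps": [{"dp": [8,1,10],"roll": 0,"jaw": 39},{"dp": [16,2,20],"roll": 0,"jaw": 39},{"dp": [16,2,20],"roll": 0,"jaw": 39},{"dp": [16,2,20],"roll": 0,"jaw": 0},{"dp": [16,2,20],"roll": 0,"jaw": 0}]}}

```text
time_s: 21.82
tcp_pos: [0.5116, 0.0072, 0.0534]
eef_rot: [-172.9, 36.6, -83.1]
contact_force: [-0.6, -0.7, 0.9]
gripper_width: 0.0195
gripper_force: 0.0
```

Request:
{"op": "send_rows", "data": {"steps": [{"dp": [0,0,0],"roll": 0,"jaw": 0},{"dp": [0,0,0],"roll": 0,"jaw": 0}]}}

```text
time_s: 22.08
tcp_pos: [0.5134, 0.0072, 0.054]
eef_rot: [-172.7, 36.5, -83.1]
contact_force: [4.6, 1.6, 1.7]
gripper_width: 0.0119
gripper_force: 8.0
```

Gripped at 11.9 mm, which matches the 12 mm bar. Lifting along the arc.

Request:
{"op": "send_rows", "data": {"steps": [{"dp": [-11,2,-15],"roll": 0,"jaw": 0},{"dp": [-22,0,-29],"roll": 0,"jaw": 0},{"dp": [-28,-5,-38],"roll": 0,"jaw": 0},{"dp": [-35,-11,-46],"roll": 0,"jaw": 0},{"dp": [-40,-18,-53],"roll": 0,"jaw": 0}]}}

```text
time_s: 22.7
tcp_pos: [0.5259, 0.0077, 0.1216]
eef_rot: [-172.6, 36.5, -83.1]
contact_force: [9.2, 2.6, -8.6]
gripper_width: 0.0113
gripper_force: 7.9
```

Request:
{"op": "send_rows", "data": {"steps": [{"dp": [-1,-1,-1],"roll": 0,"jaw": 0},{"dp": [-1,-1,-1],"roll": 0,"jaw": 0}]}}

```text
time_s: 22.95
tcp_pos: [0.5256, 0.0079, 0.1224]
eef_rot: [-172.7, 36.5, -83.1]
contact_force: [6.9, 0.8, -6.3]
gripper_width: 0.0115
gripper_force: 8.0
```

Request:
{"op": "send_rows", "data": {"steps": [{"dp": [0,0,0],"roll": 0,"jaw": 39},{"dp": [0,0,0],"roll": 0,"jaw": 39},{"dp": [0,0,0],"roll": 0,"jaw": 39},{"dp": [0,0,-10],"roll": 0,"jaw": 39},{"dp": [0,0,-40],"roll": 0,"jaw": 39}]}}

```text
time_s: 23.58
tcp_pos: [0.5207, -0.0157, 0.1541]
eef_rot: [-173.1, 36.6, -83.2]
contact_force: [0.8, 0.0, 1.5]
gripper_width: 0.0342
gripper_force: 0.0
```

Request:
{"op": "send_rows", "data": {"steps": [{"dp": [0,0,-50],"roll": 0,"jaw": 39},{"dp": [0,0,-100],"roll": 0,"jaw": 39},{"dp": [0,0,-150],"roll": 0,"jaw": 39},{"dp": [40,0,-180],"roll": 0,"jaw": 39},{"dp": [40,0,-180],"roll": 0,"jaw": 39}]}}

```text
time_s: 24.2
tcp_pos: [0.516, -0.1592, 0.2742]
eef_rot: [-173.0, 36.5, -83.3]
contact_force: [-0.7, 0.8, -0.2]
gripper_width: 0.0339
gripper_force: 0.0
```

Run:
```python
from plant import r
from h import *
s=r.get_state(); print(s["time_s"],s["tcp_pos"],s["contact_force"])
c=r.capture("top"); cv2.imwrite("pics/t6.png",cv2.resize(c["image"][90:290,130:450],None,fx=2.5,fy=2.5,interpolation=cv2.INTER_CUBIC))
```

```text
24.2 [ 0.51595016 -0.15923165  0.27422079] [-0.71604105  0.75572451 -0.22480364]
```

View pics/t6.png

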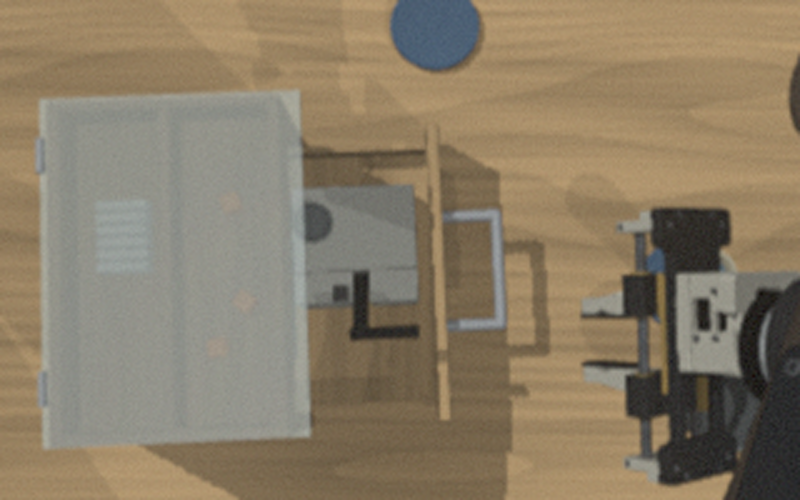

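The crop shows the lever bar back at its up position (row 222.8 in the full image, against 222.7 before and 229 when dropped). The drawer is out, the lid is shut, and the gripper is clear with no contact force.

```bash
python3 -c "
from plant import r
print(r.close_job())"
```

```text
the job is handed in; nothing more can be done
None
```

The job is handed in, but `close_job` returned no verdict. The final picture shows the drawer fully out, the lever dropped and lifted back up, the button released and the lid shut. The arm hid the tea glass and dice cup in that picture, so I only know they stood untouched after the drawer pull and that no contact force showed after that near them.

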